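# Set and lock the batch number

### The arm

A 6-joint arm with a two-finger parallel gripper is mounted at the origin on the work surface. World frame = base frame: x ahead of the robot, y to its left, z up, the work surface at z = 0. Lengths are in m, angles in rad, forces in N, time in s.
With the tool pointing down it reaches from about 0.325 to 1 m from the base axis. Payload 5.1 kg.
Tool frame: the origin (TCP) lies at the very end of the fingers, on their centre line; the grasp point (between the pads) lies 19 mm behind it; z points along the fingers, y is the line along which they close (so a half turn about z gives the same grasp; the last joint's range is limited). The gripper opens to 85 mm and grips with 20 to 120 N. Pads are 22 mm wide; open, the fingers measure 114 mm over their backs; the gripper's body (76 mm by 85 mm) begins 54 mm behind the grasp point. The pads swing forward as they close: fully open they stand 13 mm farther back than shut.
Start: joints at [-1.402, 0.124, 1.65, -0, 1.367, -0.083], TCP at [0.162, -0.629, 0.231] pointing down, gripper open.
Joint ranges: [-2.61, 2.61], [-1.02, 2.33], [0.03, 2.71], [-1.35, 4.49], [0.32, 2.68], [-2.91, 2.91]. Speed limits (rad/s): [2.57, 2.57, 3.14, 3.14, 3.14, 3.14].

### API

Orientations are given as a unit quaternion [x, y, z, w].
In Python, from bench import r, telemetry, grab_frame, job, recognise, regions_of, spot_point gives the robot as it stands. Calls block until the motion is done:
- r.move_to(position, orientation): joint-space move of the TCP to a pose.
- r.line_to(position, rot=None, feed=0.15, guard=None): straight line of the TCP; rot=None keeps the orientation; feed is the mean speed in m/s. With guard (N) it stops when the force on the tool has changed by that much, and returns True; else False.
- r.move_j(angles): joint-space move.
- r.set_gripper(opening): finger opening in m; the grip force is fixed at half the most; returns when the fingers have stopped.
- r.hold(seconds).
- r.solve_ik(position, orientation): joint angles nearest the present ones, or None.
- telemetry.read_state(): the state.
- grab_frame(name): name is "scene" or "top"; returns a dict with "image" (384x512x3 uint8, blue, green, red), "range_z" (384x512 float32, m along the optical axis (not along the pixel's ray), 0 where there is no reading), "mtx" (3x3 intrinsics, pixels), "D" ([k1, k2, p1, p2, k3] as OpenCV has them; the pictures are not rectified), "pose" (4x4, takes a point from camera to world coordinates). Camera axes: x right, y down, z forward; pixel columns grow to the right and rows downward; lengths in m; the calibration is good to about 2 mm. A picture is of the moment at which its call begins.
A pose or a line that the arm cannot do raises r.IKError and nothing moves.
- job.job_done(): hands the job in; it is judged then, once.
Trained networks look in a picture, given as the dict that the camera call returned (one of the last four; its "shot" number tells which), for a name from the list of things; names that differ only in an ending like _2 or _b are one class to them, and where a whole thing is asked for, a point or a joint stands for the part that bears it (a point fixed in the world has none). Each returns a list of dicts, best first, with "conf" (0 to 1); they miss things now and then, are a little off and sometimes report something else, mostly with a low value. They report only what shows in the picture. A call takes as long as a camera call.
- recognise(name, picture): "box" ([left, top, width, height] in pixels, round what is visible of it).
- regions_of(name, picture): "pixels" (384x512 bool, what is visible of it) and "box" ([left, top, width, height] in pixels, round what is visible of it).
- spot_point(name, picture): "position" ([column, row] in pixels: a listed point, or the origin of a listed thing).
The state is a dict: "clock": time; "q": joint angles; "joint_velocities": joint speeds; "tau": joint torques, N m; "ee_pos": TCP position; "orientation": TCP orientation; "force": force on the tool from outside, world axes, zero at the start; "wrist_torque": the same for the moment, N m; "gripper_width": finger opening in m; "finger_force": force on a finger pad.
Only numpy, scipy, OpenCV 4.12 (cv2) and the standard library are available. Lean on these libraries where they do the work, as an engineer would, in place of code of your own. Each camera call takes 0.05 s, during which the arm holds its last target. There are 200 camera calls.

### The job

Roll the rubber-tyred wheel of the batch-number unit until the 7 stands centred in its little window, pressing on the wheel only lightly (it is on a sprung axle and must never be loaded with more than 18 N). Then push the locking bolt fully home by its post, without forcing it (25 N at most), so that the 7 stays locked in the window, and let go. Leave the other things on the bench standing where they are.

Things in the scene. Friction and masses are not known exactly. Their poses are not given: they have to be found in the camera images.
- unit: batch-number unit, fixed to the bench: grey base 150 x 200 x 14 mm, blue hood, label box behind (75 mm high). Origin on the bench under the mid axle; x points away from the robot, y along the axle, z up. At y = 46 to 74 mm the tyred wheel; -16 to 30 the hood (122 mm high); -12 to -34 ten steel pins on the drum's side; -50 to -92 the bolt's guide block (109 mm high)
- window (a point): centre of the 20 x 22 mm open window in the top of the hood, 120 mm above the bench; 4 mm below it passes the white drum with ten black numerals 0 to 9 (15 mm high, upright as read from the robot's side)
- cradle: sprung axle; origin on the axle in the middle of the rubber tyre, 80 mm above the bench, axes as the unit's. Tyre: radius 48 mm but worn out of round by up to 2.5 mm, so its top rises and sinks as it turns; 28 mm wide along y. Pressed, the axle yields 0.2 mm per N. The wheel has 6 N of drag at the rim and stays where left; too light a press slips (7 to 11 N needed). Load = press and drag together
- drum (a joint): angle of wheel and drum, rad: number n is centred in the window at n x 0.6283 (7 at 4.398). Grows when the top of the wheel is rolled along the unit's +x, away from the robot; 1 mm at the rim is 1/48 rad. Ends at -0.4 and 6.05
- bolt (a joint): travel of the locking bolt, m: 0 drawn back, 0.020 home at a stop (home counts from 0.017). Grows as the post is pushed along the unit's +y, to the hood; 2.5 N of friction, stays where left. Its 8 mm round-nosed pin enters between two drum pins (under 1 mm play each way) only when a number is centred; it draws the drum straight from 0.06 rad off with some 13 N, farther off it jams at 8 to 15 mm
- bolt_post (a point): centre of the top of the bolt's upright black post, 152 mm above the bench; the post is 14 mm along the unit's x, 12 mm along y, free over its upper 38 mm; nothing stands higher than 114 mm on its -y side
- vial: small amber jar, 28 mm across, 55 mm high, beside the wheel; bystander, origin under its centre
- weight: brass weight, 40 mm across, 52 mm high, beside the bolt's guide block; bystander, origin under its centre
- reagent: clear bottle with blue cap, 150 mm high; bystander
- jar: white jar with black cap, 100 mm high; bystander
- beaker: clear beaker, 76 mm across, 100 mm high; bystander
- blue_bottle: blue bottle, 120 mm high; bystander
- spatula: steel spatula lying on the bench, 190 mm long; bystander

How it is judged:
On the way, in this order (a step that is already met when the one before it is completed fails the run):
1. the 7 stands in the window (drum within 0.12 rad of 4.398) while the bolt is still drawn back (value of joint drum between 4.278 and 4.518 rad and value of joint bolt below 0.007 m), for 0.2 s.
2. the bolt is fully home with the 7 in the window (value of joint drum between 4.318 and 4.478 rad and value of joint bolt above 0.017 m), for 0.2 s.
At the end, for the whole second after the job is handed in: The drum rests within 0.08 rad of the 7 (4.398 rad), the bolt is home (at least 17 of its 20 mm), and the unit has been let go (all of step 2 and velocity of joint drum between -0.05 and 0.05 rad/s); the robot touches nothing.
It fails at once if the robot loads the wheel with more than 18 N (contact force between any of the fingers, the arm and cradle above 18 N).
It fails at once if the robot pushes any part of the unit with more than 25 N (contact force between any of the fingers, the arm and unit above 25 N).
It fails at once if a bystander is shifted by more than 25 mm (distance of any of vial, weight, reagent, jar, beaker, blue_bottle, spatula from where it was at the start of the episode above 0.025 m).
It fails at once if a standing bystander is knocked over (angle between any of vial, weight, reagent, jar, beaker, blue_bottle's own z axis and vertical above 0.5 rad).
It also fails if it takes over 72 s, if anything falls off the work surface, if the arm or the gripper's body presses on something with over 40 N, if the wrist force passes 120 N, or if a joint passes its speed limit or range.

## Working session

There is one attempt and no reset: what is moved stays moved. The work goes in short steps, each a Python script; the robot and the scene stay as the last script left them, time stands still between calls to the robot, and variables do not carry over. Pictures are saved under pics/ and viewed, at most 10 in all, crops included, and the job is handed in when it is done.

```bash
ls; mkdir -p pics
cat > h.py <<'E'
import numpy as np, cv2
from bench import r, telemetry, grab_frame, job, recognise, regions_of, spot_point
def ray(f,px):
    p=cv2.undistortPoints(np.array([[px]],float),f["mtx"],np.array(f["D"]))[0,0]
    T=np.array(f["pose"]); return T[:3,3],T[:3,:3]@np.array([p[0],p[1],1.])
def at_z(f,px,z):
    o,d=ray(f,px); return o+d*(z-o[2])/d[2]
def at_depth(f,px):
    c,w=int(round(px[0])),int(round(px[1])); o,d=ray(f,px)
    return o+d*f["range_z"][w,c]
E
python3 - <<'E'
from h import *
Z=dict(window=.12,bolt_post=.152,cradle=.08,unit=0,vial=0,weight=0,reagent=0,jar=0,beaker=0,blue_bottle=0,spatula=0)
for n in("scene","top"):
    f=grab_frame(n); cv2.imwrite(f"pics/{n}0.png",f["image"])
    print(n,np.round(np.array(f["pose"])[:3,3],3))
    for k,z in Z.items():
        for s in spot_point(k,f)[:2]:
            if s["conf"]>.3: print(k,round(s["conf"],2),np.round(s["position"],1),np.round(at_z(f,s["position"],z),4),np.round(at_depth(f,s["position"]),3))
print(telemetry.read_state())
E
```

```text
pics
scene [1.536 0.362 1.194]
window 0.84 [273.6 189.8] [0.5471 0.05   0.12  ] [0.551 0.051 0.124]
window 0.39 [161. 151.] [ 0.5077 -0.3834  0.12  ] [ 0.415 -0.45   0.023]
bolt_post 0.38 [246.  177.1] [ 0.5542 -0.0423  0.152 ] [ 0.408 -0.103 -0.003]
cradle 0.89 [281.5 201.6] [0.5517 0.0801 0.08  ] [0.585 0.09  0.118]
unit 0.65 [310.8 237.3] [0.597  0.1992 0.    ] [0.618 0.203 0.026]
unit 0.56 [266.4 214.4] [0.5553 0.0304 0.    ] [0.616 0.051 0.074]
vial 0.54 [311.2 240.2] [0.608  0.2037 0.    ] [0.621 0.206 0.017]
weight 0.52 [225.1 202.8] [ 0.556  -0.1225  0.    ] [ 0.572 -0.114  0.02 ]
reagent 0.82 [346.6 284.4] [0.7313 0.3489 0.    ] [0.76  0.349 0.043]
reagent 0.73 [134.1 190.7] [ 0.6179 -0.4522  0.    ] [ 0.694 -0.385  0.099]
jar 0.71 [139.5 213.7] [ 0.7064 -0.3772  0.    ] [ 0.735 -0.352  0.04 ]
beaker 0.65 [161.  152.4] [ 0.4001 -0.4626  0.    ] [ 0.416 -0.451  0.016]
blue_bottle 0.98 [132.6 187.7] [ 0.6068 -0.4653  0.    ] [ 0.634 -0.441  0.035]
spatula 0.69 [404.7 211.9] [0.3773 0.4713 0.    ] [0.385 0.471 0.008]
top [ 0.47  -0.017  1.507]
window 0.84 [246.6 184.4] [0.5606 
[... 755 characters left out ...]
'clock': 1.2, 'q': array([-1.40158362e+00,  1.23801430e-01,  1.65026543e+00,  2.51882282e-05,
        1.36751064e+00, -8.26246009e-02]), 'joint_velocities': array([ 0.00103128, -0.00058402,  0.00128168, -0.00037804, -0.00045473,
       -0.00068117]), 'tau': array([ 1.60871450e-04, -4.23592937e+01, -3.65756679e+01, -8.24274025e-05,
        4.74210101e-04,  8.64561287e-06]), 'ee_pos': array([ 0.16193257, -0.62950714,  0.23134175]), 'orientation': array([9.92083035e-01, 1.25583643e-01, 1.26511019e-05, 7.03423369e-06]), 'force': array([ 0.95721688,  0.39945473, -0.06454704]), 'wrist_torque': array([-0.01342945,  0.01398886, -0.03653483]), 'finger_force': 0.0, 'gripper_width': 0.0858724780273434}
```

```bash
python3 - <<'E'
import cv2,numpy as np
a=cv2.imread("pics/scene0.png")[130:270,200:340]; b=cv2.imread("pics/top0.png")[130:240,210:320]
a=cv2.resize(a,(400,400),interpolation=2); b=cv2.resize(b,(400,400),interpolation=2)
cv2.imwrite("pics/c0.png",np.hstack([a,b]))
E
python3 - <<'E'
from h import *
# height map from top
f=grab_frame("top"); 
v,u=np.mgrid[120:250,200:320]
p=cv2.undistortPoints(np.stack([u.ravel(),v.ravel()],1).astype(float)[:,None],f["mtx"],np.array(f["D"]))[:,0]
z=f["range_z"][v,u].ravel(); T=np.array(f["pose"])
P=(T[:3,:3]@np.c_[p*z[:,None],z].T).T+T[:3,3]
np.save("P.npy",P)
C=np.zeros_like(P)
def box(n,m):
    q=P[m]; print(n,len(q),np.round(q.min(0),4),np.round(q.max(0),4),np.round(np.median(q,0),4), np.round(cv2.minAreaRect(q[:,:2].astype(np.float32)*1000),1) if 0 else cv2.minAreaRect(q[:,:2].astype(np.float32)*1000))
zz=P[:,2]
box("base+",zz>.008)
box("top>.135",zz>.135)
box("hood .114-.124",(zz>.112)&(zz<.124))
box(".1-.112",(zz>.1)&(zz<.112))
box("125-134",(zz>.1245)&(zz<.134))
box("70-80",(zz>.07)&(zz<.08))
E
```

```text
base+ 2804 [ 0.3245 -0.2292  0.008 ] [0.8183 0.2173 1.5074] [0.572  0.0267 0.0567] ((570.6433715820312, -2.6079864501953125), (452.0278015136719, 485.24481201171875), 88.55792999267578)
top>.135 62 [ 0.4704 -0.0341  0.1471] [ 0.5619 -0.0172  1.5074] [ 0.4704 -0.0172  1.5074] ((515.7662963867188, -26.22500991821289), (7.942721366882324, 92.08269500732422), 83.66931915283203)
hood .114-.124 379 [ 0.5128 -0.0585  0.1121] [0.6008 0.1063 0.124 ] [0.5542 0.0416 0.1199] ((556.4642333984375, 23.386249542236328), (164.4208526611328, 87.5095443725586), 88.64007568359375)
.1-.112 156 [ 0.5147 -0.0594  0.1   ] [0.6035 0.1067 0.112 ] [0.5565 0.0061 0.1067] ((557.7772827148438, 23.399200439453125), (165.39114379882812, 88.45482635498047), 88.83816528320312)
125-134 162 [0.5125 0.0167 0.1245] [0.6004 0.1049 0.134 ] [0.5592 0.0806 0.1269] ((556.9649047851562, 61.219234466552734), (87.02777862548828, 87.05615997314453), 88.70045471191406)
70-80 431 [ 0.5121 -0.016   0.07  ] [0.6712 0.1026 0.08  ] [0.6412 0.0352 0.0755] ((590.2208251953125, 41.006290435791016), (105.43818664550781, 168.0838623046875), 83.71884155273438)
```

View pics/c0.png

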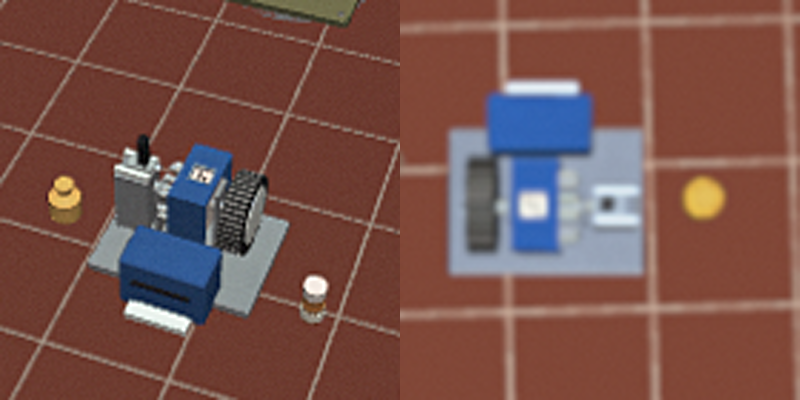

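The scene crop shows the unit from behind, with the wheel to the right and the post to the left. The top crop shows the same layout with yaw near zero, and the weight about 60 mm beyond the base. The numeral is small, so I'll enlarge it and fit the unit's pose.

Run:
```python
from h import *
P=np.load("P.npy"); P=P[P[:,2]<1]
z=P[:,2]; near=(abs(P[:,0]-.56)<.1)&(abs(P[:,1]-.02)<.115)
def rect(m): 
    q=P[m&near]; print(len(q),np.round(q.mean(0),4),cv2.minAreaRect(q[:,:2].astype(np.float32)*1000))
rect((z>.009)&(z<.02)); rect(z>.009)
w=near&(z>.1)&(P[:,1]>.07); rect(w)
po=near&(z>.14); rect(po)
q=P[w]; # circle fit x,z of tyre 
for lo,hi in((.07,.08),(.08,.09),(.09,.1),(.1,.11)):
    m=near&(z>.1)&(P[:,1]>lo)&(P[:,1]<hi); print(lo,m.sum(),P[m].max(0),P[m].min(0))
f=grab_frame("top");g=grab_frame("scene")
for n,F in(("top",f),("scene",g)):
    for k in("unit","cradle","bolt_post","vial","weight"):
        for s in recognise(k,F)[:1]: print(n,k,s["conf"],s["box"])
a=cv2.resize(f["image"][174:196,236:258],(400,400),interpolation=cv2.INTER_CUBIC)
b=g["image"][178:204,260:286][::-1,::-1]
b=cv2.resize(b,(400,400),interpolation=cv2.INTER_CUBIC)
cv2.imwrite("pics/c1.png",np.hstack([a,b]))
```

```text
904 [0.5577 0.0217 0.0146] ((553.7129516601562, 17.479934692382812), (225.85728454589844, 173.0646209716797), 88.50187683105469)
2275 [0.5711 0.0301 0.0634] ((563.126708984375, 17.22503662109375), (225.94581604003906, 191.77090454101562), 88.46438598632812)
220 [0.5596 0.0911 0.12  ] ((559.16162109375, 91.8779296875), (28.286392211914062, 88.48603057861328), 88.92300415039062)
15 [ 0.5547 -0.0305  0.1525] ((554.814208984375, -30.522462844848633), (6.852390289306641, 14.060837745666504), 88.64014434814453)
0.07 31 [0.60303205 0.07996807 0.13264208] [0.5146728  0.07704646 0.10014455]
0.08 69 [0.60327425 0.08992895 0.1324978 ] [0.51500132 0.08011459 0.10168127]
0.09 71 [0.60353812 0.09931418 0.1329588 ] [0.51847973 0.09008063 0.10307957]
0.1 49 [0.60330435 0.10671841 0.1340782 ] [0.51862127 0.1000185  0.10491133]
top unit 0.96 [225.3, 155.0, 54.1, 49.7]
top cradle 0.84 [231.0, 172.7, 29.0, 28.9]
top bolt_post 0.75 [222.2, 152.6, 57.6, 53.3]
top vial 0.54 [200.1, 168.3, 10.1, 9.9]
top weight 0.52 [289.8, 182.6, 9.3, 6.6]
scene cradle 0.66 [254.1, 191.0, 38.3, 28.9]
scene vial 0.36 [253.4, 187.8, 41.9, 30.0]
scene weight 0.59 [230.7, 177.0, 71.4, 69.7]
```

View pics/c1.png

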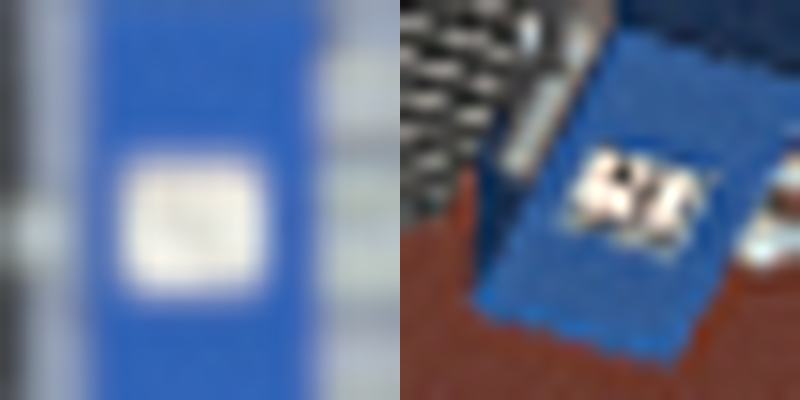

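The numeral is only about 4 px high, so I can't read it. I'll average frames and rectify the window from both cameras.

```bash
cat >> h.py <<'E'
YAW=np.radians(-1.5); O=np.array([.5572,.0322]); 
EX=np.array([np.cos(YAW),np.sin(YAW)]); EY=np.array([-EX[1],EX[0]])
def U(x,y,z): return np.r_[O+x*EX+y*EY,z]
def avg(name,n):
    fs=[grab_frame(name) for _ in range(n)]; f=fs[-1]
    return f,np.mean([g["image"].astype(np.float32) for g in fs],0)
def proj(f,X):
    T=np.linalg.inv(np.array(f["pose"])); Xc=X@T[:3,:3].T+T[:3,3]
    return cv2.projectPoints(Xc,np.zeros(3),np.zeros(3),f["mtx"],np.array(f["D"]))[0][:,0]
def rect(f,im,x0,x1,y0,y1,z,mm=.1e-3):
    # view from the robot side: up = +x, left = +y
    xs=np.arange(x1,x0,-mm); ys=np.arange(y1,y0,-mm)
    X=np.array([U(x,y,z) for x in xs for y in ys]); p=proj(f,X).reshape(len(xs),len(ys),2).astype(np.float32)
    return cv2.remap(im,p[...,0],p[...,1],cv2.INTER_CUBIC)
E
python3 - <<'E'
from h import *
out=[]
for n in("top","scene"):
    f,im=avg(n,6)
    a=rect(f,im,-.02,.02,-.04,.034,.118)
    a=np.clip(a,0,255).astype(np.uint8); out.append(a)
    w=rect(f,im,-.012,.012,-.006,.02,.118,.1e-3).mean(2); w=np.clip((w-w.min())/(w.max()-w.min())*255,0,255).astype(np.uint8); print(w.shape)
    out.append(cv2.resize(cv2.cvtColor(w,8),(0,0),fx=1.0,fy=400/240/1.0))
h=400
print([o.shape for o in out])
r1=np.hstack([out[0][:, :740]]); 
A=cv2.resize(out[0],(500,270));B=cv2.resize(out[2],(500,270));a=cv2.resize(out[1],(290,270));b=cv2.resize(out[3],(290,270))
cv2.imwrite("pics/c2.png",np.vstack([np.hstack([A,a]),np.hstack([B,b])]))
E
```

```text
(240, 260)
(240, 260)
[(400, 741, 3), (400, 260, 3), (400, 741, 3), (400, 260, 3)]
```

View pics/c2.png

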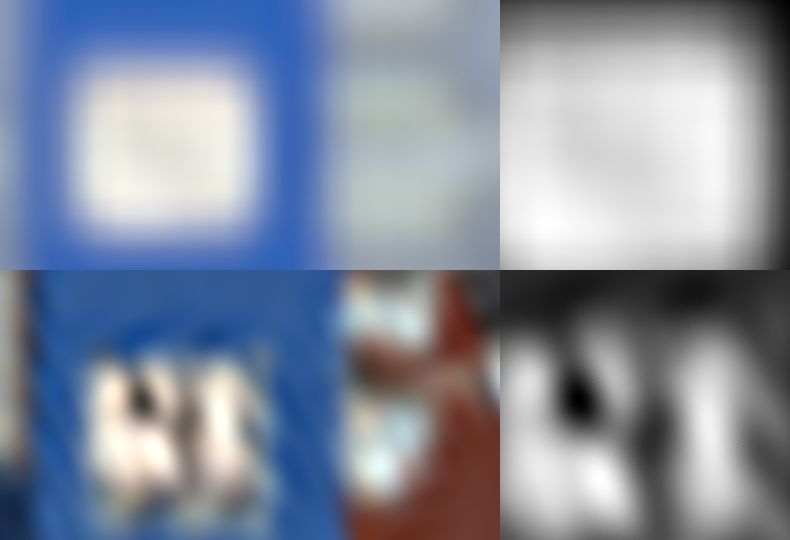

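Scene window: dark marks at upper left and mid right, which looks like a 4, or possibly a 9. In the top view the two steel pins at (400,105) and (400,215) are symmetric about the window centre at row 155, so a numeral is centred now. Next I'll move over the wheel and make a first gentle stroke under force control.

```bash
cat >> h.py <<'E'
def quat(phi): return [np.cos(phi/2),np.sin(phi/2),0.,0.]
Q=quat(YAW+np.pi)
S=telemetry.read_state
def F(): 
    return S()["force"]
E
python3 - <<'E'
from h import *
for q in(quat(YAW),quat(YAW+np.pi)): print(r.solve_ik(U(-.01,.06,.25),q))
t0=S()["clock"]
r.set_gripper(0.0); print(S()["gripper_width"])
r.move_to(U(-.01,.06,.20),Q)
print(S()["clock"]-t0,S()["ee_pos"],F())
r.line_to(U(-.01,.06,.140),feed=.1); r.hold(.2); 
f0=np.mean([F() for _ in range(3)],0); np.save("f0.npy",f0); t=S()["clock"]
hit=r.line_to(U(-.01,.06,.122),feed=.015,guard=4)
s=S(); print(hit,s["clock"]-t,s["ee_pos"],s["force"]-f0)
r.hold(.1); s=S(); print(s["clock"],s["ee_pos"],s["force"]-f0)
E
```

```text
[ 7.04188453e-02 -9.41608781e-02  1.83928287e+00 -4.44089210e-16
  1.39647066e+00  1.66739511e+00]
[ 7.04188453e-02 -9.41608781e-02  1.83928287e+00 -4.44089210e-16
  1.39647066e+00 -1.47419754e+00]
-1.8794295805831852e-05
3.6499999999999995 [0.54899213 0.09177743 0.20004017] [0.62611955 0.41429824 0.08766563]
True 0.8250000000000002 [0.54870834 0.09242393 0.1276348 ] [-1.10876399  0.86870311  5.15171623]
7.975 [0.54872891 0.09243689 0.12773508] [-1.0561605   1.13821638  4.25636   ]
```

```bash
cat >> h.py <<'E'
def press(x,z,f0,target=9.5,n=4):
    """servo tool height at unit x until the normal force is near target; returns commanded z"""
    for _ in range(n):
        e=target-(F()-f0)[2]
        if abs(e)<.8: break
        z-=.00018*e; r.line_to(U(x,.06,z),feed=.02)
    return z
def stroke(xa,xb,f0,target=9.5,step=.003,zc=.131,log=True):
    z=None; sgn=np.sign(xb-xa)
    r.line_to(U(xa,.06,.138),feed=.15); r.hold(.1); f0=np.mean([F() for _ in range(3)],0)
    r.line_to(U(xa,.06,.120),feed=.02,guard=4)
    z=press(xa,S()["ee_pos"][2],f0,target); return roll(xa,xb,z,f0,target,step,log)
def roll(xa,xb,z,f0,target=9.5,step=.003,log=True):
    n=max(1,int(np.ceil(abs(xb-xa)/step))); L=[]
    for x in np.linspace(xa,xb,n+1)[1:]:
        r.line_to(U(x,.06,z),feed=.03)
        f=F()-f0; L.append((round(x*1e3,1),round(z*1e3,2),*np.round(f,1)))
        z-=np.clip(.00015*(target-f[2]),-.0008,.0005)
        if f[2]>13.5 or np.linalg.norm(f)>16: r.line_to(U(x,.06,z),feed=.03)
    if log: print(*L[::2],L[-1],sep="\n")
    r.line_to(U(xb,.06,.138),feed=.08); return L
E
python3 - <<'E'
from h import *
f0=np.load("f0.npy"); t=S()["clock"]
z=press(-.010,.1277,f0); print(z,F()-f0,S()["clock"]-t)
roll(-.010,.012,z,f0); print(S()["clock"]-t)
E
```

```text
0.12560139887747193 [-4.51500351 -0.17049171  8.89416993] 1.0
(np.float64(-7.2), np.float64(125.6), np.float64(-4.2), np.float64(0.1), np.float64(9.0))
(np.float64(-1.7), np.float64(125.32), np.float64(-4.3), np.float64(-0.0), np.float64(9.5))
(np.float64(3.7), np.float64(125.21), np.float64(-4.0), np.float64(-0.1), np.float64(8.9))
(np.float64(9.2), np.float64(125.03), np.float64(-3.9), np.float64(0.5), np.float64(8.1))
(np.float64(12.0), np.float64(124.82), np.float64(-4.3), np.float64(-0.0), np.float64(8.6))
3.316700000000001
```

```bash
cat >> h.py <<'E'
def look(name,n=4):
    rows=[]
    for c in("top","scene"):
        f,im=avg(c,n); a=rect(f,im,-.025,.025,-.045,.03,.118,.2e-3); np.save(f"{name}_{c}.npy",a)
        w=rect(f,im,-.012,.012,-.006,.02,.118,.2e-3).mean(2); w=np.clip((w-w.min())/(w.max()-w.min())*255,0,255)
        w=cv2.cvtColor(w.astype(np.uint8),8)
        rows.append(np.hstack([cv2.resize(np.clip(a,0,255).astype(np.uint8),(390,260)),cv2.resize(w,(282,260))]))
    cv2.imwrite(f"pics/{name}.png",np.vstack(rows))
    # pin profile in the top view: brightness along x at y=-30..-20
    a=np.load(f"{name}_top.npy"); ys=np.arange(.03,-.045,-.2e-3)[:a.shape[1]]
    p=a[:,(ys<-.017)&(ys>-.026)].mean(1)@[-1,0.,0]+a[:,(ys<-.017)&(ys>-.026)].mean(1)@[0,0,1]
    xs=np.arange(.025,-.025,-.2e-3)[:len(p)]
    print("R-B profile:",[(round(x*1e3),round(v)) for x,v in zip(xs[::10],p[::10])])
E
python3 -c "
from h import *
look('L1')"
```

```text
R-B profile: [(25, -18), (23, -18), (21, -18), (19, -18), (17, -17), (15, -15), (13, -13), (11, -11), (9, -8), (7, -7), (5, -9), (3, -15), (1, -20), (-1, -20), (-3, -15), (-5, -9), (-7, -4), (-9, -4), (-11, -8), (-13, -15), (-15, -20), (-17, -23), (-19, -21), (-21, -20), (-23, -19)]
```

View pics/L1.png

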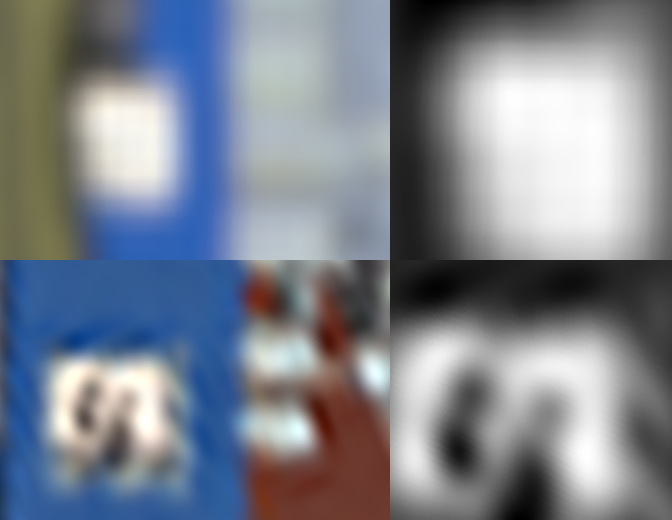

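The scene view now shows a different numeral pattern, so the wheel did roll. By eye it stays ambiguous, so I'll fit rendered numerals over the drum angle to the raw window pixels.

```bash
cat > fit.py <<'E'
from h import *
def glyphs():
    G={}
    for name,font,th in(("simplex",cv2.FONT_HERSHEY_SIMPLEX,12),("duplex",cv2.FONT_HERSHEY_DUPLEX,10),("seg",None,12)):
        L=[]
        for n in range(10):
            im=np.zeros((150,150),np.uint8)   # 0.1 mm/px, 15 mm high, centred
            if font is not None:
                t=np.zeros((300,300),np.uint8); cv2.putText(t,str(n),(80,220),font,5,255,th)
                x,y,w,h=cv2.boundingRect(t); g=t[y:y+h,x:x+w]; W=max(int(w*150/h),10); W=min(W,110)
                g=cv2.resize(g,(W,150)); im[:,75-W//2:75-W//2+W]=g
            else:
                s=["abcdef","bc","abged","abgcd","fgbc","afgcd","afgedc","abc","abcdefg","abcfgd"][n]
                x0,x1=30,119;y0,ym,y1=0,75,149;k=20
                B=dict(a=(x0,y0,x1,y0+k),d=(x0,y1-k,x1,y1),g=(x0,ym-k//2,x1,ym+k//2),f=(x0,y0,x0+k,ym),e=(x0,ym,x0+k,y1),b=(x1-k,y0,x1,ym),c=(x1-k,ym,x1,y1))
                for q in s: im[B[q][1]:B[q][3]+1,B[q][0]:B[q][2]+1]=255
            L.append(im)
        G[name]=np.array(L)/255.
    return G
G=glyphs()
def setup(f,cx,cy,half=9,ss=4):
    c=proj(f,U(cx,cy+.007,.12)[None])[0]; u0,v0=int(round(c[0]))-half,int(round(c[1]))-half
    k=(np.arange((2*half+1)*ss)+.5)/ss-.5; uu,vv=np.meshgrid(u0+k,v0+k)
    p=cv2.undistortPoints(np.stack([uu.ravel(),vv.ravel()],1)[:,None],f["mtx"],np.array(f["D"]))[:,0]
    T=np.array(f["pose"]); d=(T[:3,:3]@np.c_[p,np.ones(len(p))].T).T; o=T[:3,3]
    R=np.array([EX,EY]); ou=np.r_[R@(o[:2]-O)-[cx,cy],o[2]]; du=np.c_[d[:,:2]@R.T,d[:,2]]
    t=(.12-ou[2])/du[:,2]; w=ou+du*t[:,None]
    inwin=(abs(w[:,0])<.011)&(abs(w[:,1]-.007)<.010)
    a=du[:,0]**2+du[:,2]**2; b=ou[0]*du[:,0]+(ou[2]-.08)*du[:,2]; cc=ou[0]**2+(ou[2]-.08)**2-.036**2
    D=b*b-a*cc; hit=D>0; t=(-b-np.sqrt(np.maximum(D,0)))/a; X=ou+du*t[:,None]
    return (v0,u0,2*half+1,ss),inwin,hit,np.arctan2(X[:,0],X[:,2]-.08),X[:,1]-.007
def ink(st,theta,g):
    (v0,u0,N,ss),inwin,hit,al,y=st; P=2*np.pi/10
    m=np.round((theta-al)/P).astype(int); s=(al-(theta-m*P))*.036
    row=np.round(74.5-s*1e4).astype(int); col=np.round(74.5-y*1e4).astype(int)
    ok=inwin&hit&(row>=0)&(row<150)&(col>=0)&(col<150)
    v=np.zeros(len(al)); v[ok]=g[m[ok]%10,row[ok],col[ok]]
    bx=lambda q:cv2.GaussianBlur(q.reshape(N,ss,N,ss).mean((1,3)).astype(np.float32),(0,0),.5)
    return bx(v),bx(inwin.astype(float))
def scores(f,im,offs,thetas):
    out={k:np.full((len(offs),len(thetas)),9.) for k in G}
    for i,(cx,cy) in enumerate(offs):
        st=setup(f,cx,cy); v0,u0,N,_=st[0]; I=im[v0:v0+N,u0:u0+N].astype(float).mean(2)
        for k,g in G.items():
            for j,th in enumerate(thetas):
                v,w=ink(st,th,g); W=w>.25
                A=np.c_[np.ones(W.sum()),w[W],v[W]]; y=I[W]
                c,res,_,_=np.linalg.lstsq(A,y,rcond=None); e=y-A@c
                out[k][i,j]=e.var()/y.var() if c[2]<0 and c[1]>0 else 1.
    return out
E
cat > runfit.py <<'E'
from fit import *
f=grab_frame("scene"); _,im=avg("scene",3); np.save("s1.npy",im)
offs=[(a*1e-3,b*1e-3) for a in range(-3,6,1) for b in range(-2,4,1)]; th=np.arange(-.4,6.06,.05)
for nm,I in(("start",cv2.imread("pics/scene0.png")),("now",im)):
    sc=scores(f,I,offs,th)
    for k,s in sc.items():
        b=s.min(0); i=np.argsort(b)[:8]; print(nm,k,[(round(th[j],2),round(th[j]/.6283,2),round(b[j],3),offs[s[:,j].argmin()]) for j in i])
E
time python3 runfit.py
```

```text
start simplex [(np.float64(0.1), np.float64(0.16), np.float64(0.446), (-0.001, 0.002)), (np.float64(0.05), np.float64(0.08), np.float64(0.49), (-0.001, 0.002)), (np.float64(5.6), np.float64(8.91), np.float64(0.491), (-0.001, 0.002)), (np.float64(2.5), np.float64(3.98), np.float64(0.506), (-0.001, 0.001)), (np.float64(3.05), np.float64(4.85), np.float64(0.512), (-0.002, 0.002)), (np.float64(3.8), np.float64(6.05), np.float64(0.519), (-0.001, 0.002)), (np.float64(3.85), np.float64(6.13), np.float64(0.522), (-0.001, 0.002)), (np.float64(5.65), np.float64(8.99), np.float64(0.524), (-0.001, 0.002))]
start duplex [(np.float64(0.1), np.float64(0.16), np.float64(0.428), (-0.001, 0.002)), (np.float64(0.05), np.float64(0.08), np.float64(0.456), (-0.001, 0.002)), (np.float64(5.6), np.float64(8.91), np.float64(0.47), (-0.001, 0.002)), (np.float64(3.05), np.float64(4.85), np.float64(0.515), (-0.001, 0.002)), (np.float64(3.85), np.float64(6.13), np.float64(0.516), (-0.001, 0.002)), (np.float64(-0.0), np.float64(-0.0), np.float64(0.527), (-0.001, 0.002)), (np.float64(3.8), np.float64(6.05), np.floa
[... 1828 characters left out ...]
p.float64(4.7), np.float64(7.48), np.float64(0.457), (-0.001, 0.002))]
now seg [(np.float64(2.25), np.float64(3.58), np.float64(0.357), (-0.001, 0.002)), (np.float64(3.5), np.float64(5.57), np.float64(0.368), (-0.001, 0.002)), (np.float64(2.2), np.float64(3.5), np.float64(0.374), (0.0, 0.002)), (np.float64(5.4), np.float64(8.59), np.float64(0.385), (-0.001, 0.002)), (np.float64(2.9), np.float64(4.62), np.float64(0.385), (-0.001, 0.002)), (np.float64(5.35), np.float64(8.52), np.float64(0.401), (0.0, 0.002)), (np.float64(6.0), np.float64(9.55), np.float64(0.406), (-0.001, 0.002)), (np.float64(-0.3), np.float64(-0.48), np.float64(0.422), (0.0, 0.002))]
real	0m28.781s
user	0m26.937s
sys	0m0.260s
```

```bash
cat > joint.py <<'E'
from fit import *
import sys,glob
def joint(files,deltas):
    """files: raw scene pictures, deltas: rolled angle since the first one (rad, no slip)"""
    f=grab_frame("scene"); offs=[(-.001,.002),(-.0005,.002),(-.001,.0015)]; th=np.arange(-.45,6.1,.025)
    SC=[{k:s.min(0) for k,s in scores(f,np.load(p) if p.endswith("npy") else cv2.imread(p),offs,th).items()} for p in files]
    for k in G:
        best=[]
        for i in range(len(th)):
            tot=0;path=[]; base=th[i]
            for s,d in zip(SC,deltas):
                m=np.where(abs(th-base-d)<=.06+.12*abs(d))[0]
                if len(m)==0: tot+=1;path.append(None);continue
                j=m[s[k][m].argmin()]; tot+=s[k][j]; path.append(round(th[j]/.6283,2))
            best.append((round(tot/len(files),3),round(base/.6283,2),path))
        best.sort(key=lambda b:b[0]); seen=[]
        for b in best:
            if b[2] not in seen: seen.append(b[2]); print(k,b) if len(seen)<=5 else 0
E
python3 - <<'E'
from joint import *
f0=np.load("f0.npy")
for i in(2,3):
    stroke(-.011,.013,f0); np.save(f"s{i}.npy",avg("scene",2)[1])
print("clock",S()["clock"])
joint(["pics/scene0.png","s1.npy","s2.npy","s3.npy"],np.array([0,22,46,70])/48)
E
```

```text
(np.float64(-8.0), np.float64(124.01), np.float64(-4.7), np.float64(-0.1), np.float64(8.3))
(np.float64(-2.0), np.float64(123.65), np.float64(-4.5), np.float64(-0.1), np.float64(7.8))
(np.float64(4.0), np.float64(123.15), np.float64(-5.7), np.float64(0.3), np.float64(8.4))
(np.float64(10.0), np.float64(122.89), np.float64(-3.8), np.float64(-0.0), np.float64(7.0))
(np.float64(13.0), np.float64(122.51), np.float64(-3.5), np.float64(0.2), np.float64(7.2))
(np.float64(-8.0), np.float64(122.93), np.float64(-4.9), np.float64(0.3), np.float64(8.7))
(np.float64(-2.0), np.float64(122.69), np.float64(-4.7), np.float64(-0.2), np.float64(8.2))
(np.float64(4.0), np.float64(122.39), np.float64(-6.1), np.float64(-0.6), np.float64(7.7))
(np.float64(10.0), np.float64(122.02), np.float64(-4.9), np.float64(-0.0), np.float64(7.5))
(np.float64(13.0), np.float64(121.72), np.float64(-4.7), np.float64(0.5), np.float64(7.6))
clock 20.8583
simplex (np.float64(0.382), np.float64(3.9), [np.float64(3.98), np.float64(4.5), np.float64(5.41), np.float64(6.25)])
simplex (np.float64(0.388), np.float64(3.98), [np.floa
[... 893 characters left out ...]
])
duplex (np.float64(0.418), np.float64(4.06), [np.float64(4.06), np.float64(4.62), np.float64(5.41), np.float64(6.25)])
seg (np.float64(0.334), np.float64(3.82), [np.float64(3.9), np.float64(4.62), np.float64(5.41), np.float64(6.29)])
seg (np.float64(0.334), np.float64(4.02), [np.float64(3.94), np.float64(4.62), np.float64(5.41), np.float64(6.29)])
seg (np.float64(0.344), np.float64(3.78), [np.float64(3.86), np.float64(4.62), np.float64(5.41), np.float64(6.29)])
seg (np.float64(0.352), np.float64(4.06), [np.float64(3.98), np.float64(4.62), np.float64(5.41), np.float64(6.29)])
seg (np.float64(0.362), np.float64(3.74), [np.float64(3.82), np.float64(4.62), np.float64(5.41), np.float64(6.29)])
```

The fit agrees across fonts: 4 at the start, now about 6.27. About 22 mm of rolling remains.

Run:
```python
from joint import *
f0=np.load("f0.npy")
stroke(-.0105,.011,f0,log=False); r.line_to(U(.011,.06,.20)); np.save("s4.npy",avg("scene",3)[1])
f,t=avg("top",3); np.save("t4.npy",t); print("clock",S()["clock"])
joint(["s2.npy","s3.npy","s4.npy"],np.array([0,24,45.5])/48)
offs=[(a*1e-4,b*1e-4) for a in(-20,-15,-10,-5,0) for b in(15,20,25)]; th=np.arange(4.1,4.7,.02)
f=grab_frame("scene")
for k,s in scores(f,np.load("s4.npy"),offs,th).items(): print(k,np.round(s.min(0),2),th[s.min(0).argmin()])
# pins
out=[]
for name,F_ in(("scene",f),):
    for a in(cv2.imread("pics/scene0.png"),np.load("s4.npy")):
        v,u=proj(f,U(0,-.01,.115)[None])[0][::-1].astype(int); out.append(cv2.resize(np.clip(a[v-14:v+14,u-14:u+14],0,255).astype(np.uint8),(390,390),interpolation=0))
cv2.imwrite("pics/p4.png",np.hstack(out))
```

```text
clock 26.225
simplex (np.float64(0.333), np.float64(5.33), [np.float64(5.41), np.float64(6.25), np.float64(6.96)])
simplex (np.float64(0.337), np.float64(5.53), [np.float64(5.45), np.float64(6.25), np.float64(6.96)])
simplex (np.float64(0.347), np.float64(5.57), [np.float64(5.49), np.float64(6.25), np.float64(6.96)])
simplex (np.float64(0.365), np.float64(7.44), [np.float64(7.36), np.float64(8.28), np.float64(9.19)])
simplex (np.float64(0.367), np.float64(5.29), [np.float64(5.37), np.float64(6.25), np.float64(6.96)])
duplex (np.float64(0.366), np.float64(5.33), [np.float64(5.41), np.float64(6.25), np.float64(7.0)])
duplex (np.float64(0.37), np.float64(5.53), [np.float64(5.45), np.float64(6.25), np.float64(7.0)])
duplex (np.float64(0.375), np.float64(7.4), [np.float64(7.4), np.float64(8.32), np.float64(9.15)])
duplex (np.float64(0.379), np.float64(5.57), [np.float64(5.49), np.float64(6.25), np.float64(7.0)])
duplex (np.float64(0.386), np.float64(5.29), [np.float64(5.37), np.float64(6.25), np.float64(7.0)])
seg (np.float64(0.283), np.float64(5.33), [np.float64(5.41), np.float64(6.29), 
[... 258 characters left out ...]
.float64(5.49), np.float64(6.29), np.float64(7.0)])
seg (np.float64(0.304), np.float64(-0.68), [np.float64(-0.6), np.float64(0.24), np.float64(0.99)])
simplex [0.54 0.53 0.56 0.57 0.57 0.57 0.56 0.55 0.53 0.51 0.5  0.47 0.49 0.46
 0.43 0.45 0.47 0.51 0.52 0.53 0.53 0.54 0.53 0.54 0.54 0.56 0.54 0.56
 0.57 0.56 0.57] 4.379999999999994
duplex [0.53 0.55 0.57 0.57 0.58 0.58 0.57 0.57 0.55 0.54 0.51 0.5  0.5  0.48
 0.47 0.47 0.5  0.53 0.53 0.55 0.55 0.54 0.54 0.55 0.55 0.56 0.55 0.56
 0.57 0.56 0.57] 4.399999999999993
seg [0.47 0.47 0.5  0.53 0.54 0.54 0.53 0.5  0.46 0.43 0.38 0.34 0.32 0.29
 0.27 0.24 0.25 0.29 0.3  0.3  0.33 0.35 0.37 0.41 0.43 0.46 0.49 0.52
 0.53 0.54 0.55] 4.399999999999993
```

View pics/p4.png

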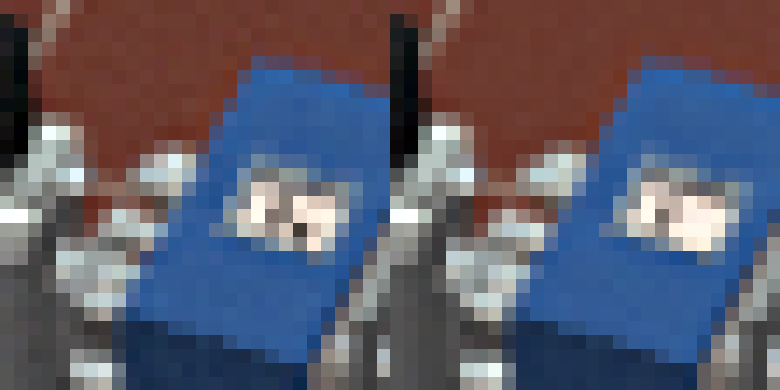

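The 7 is centred: the fit gives 4.39 ± 0.02 and the pins match the starting phase. Now the bolt.

Run:
```python
from h import *
x=-.001
r.line_to(U(x,-.105,.20),feed=.2); r.line_to(U(x,-.105,.126),feed=.12); r.hold(.2); f0=F(); print("tare",f0)
yu=lambda:(S()["ee_pos"][:2]-O)@EY
h=r.line_to(U(x,-.070,.126),feed=.02,guard=2); y1=yu(); print(h,y1,F()-f0,S()["clock"])
if h:
    h=r.line_to(U(x,y1+.026,.126),feed=.012,guard=13); print(h,yu()-y1,F()-f0,S()["clock"])
```

```text
tare [0.51400729 0.04000238 0.8106126 ]
True -0.08027758574338827 [-0.46350203  0.23536459 -1.03688668] 29.4333
True 0.017101968434067527 [-0.24749483 -1.90935935  0.37277104] 30.9333
```

Run:
```python
from h import *
yu=lambda:(S()["ee_pos"][:2]-O)@EY
f0=np.array([.514,.04,.81]); x=-.001
y=yu(); print(y,F()-f0)
for i in range(12):
    h=r.line_to(U(x,y+.0008,.126),feed=.008,guard=14); y=y+.0008
    s=S(); print(h,round(yu()*1e3,2),np.round(s["force"]-f0,1),round(s["clock"],2))
    if h or (s["force"]-f0)[1]<-12: break
```

```text
-0.06317561730932074 [-0.24748754 -1.90935697  0.37338364]
False -63.07 [-2.5 -4.2 -1.4] 31.45
False -63.03 [-2.3 -8.5 -0.8] 31.7
False -62.93 [-2.6 -9.9 -0.7] 31.95
False -62.93 [ -2.4 -13.   -0.8] 32.2
```

Run:
```python
from fit import *
yu=lambda:(S()["ee_pos"][:2]-O)@EY
print(yu(),F()); x=-.001
r.line_to(U(x,-.09,.126),feed=.05); r.line_to(U(x,-.105,.20),feed=.1); r.line_to(U(x,-.16,.25),feed=.2)
f=grab_frame("top")
v,u=np.mgrid[175:200,250:285]
p=cv2.undistortPoints(np.stack([u.ravel(),v.ravel()],1).astype(float)[:,None],f["mtx"],np.array(f["D"]))[:,0]
z=f["range_z"][v,u].ravel(); T=np.array(f["pose"]); P=(T[:3,:3]@np.c_[p*z[:,None],z].T).T+T[:3,3]
q=P[(P[:,2]>.14)&(P[:,2]<.16)]; print("post",len(q),q.mean(0),q.min(0),q.max(0))
g,im=avg("scene",3); np.save("s5.npy",im)
for F_ in(f,g):
    for s in spot_point("bolt_post",F_)[:1]: print(s["conf"],s["position"],at_z(F_,s["position"],.152))
offs=[(a*1e-4,b*1e-4) for a in(-20,-15,-10,-5,0) for b in(15,20,25)]; th=np.arange(4.1,4.7,.02)
s=scores(g,im,offs,th)["seg"].min(0); print(th[s.argmin()],s.min())
a=cv2.imread("pics/scene0.png")
c=proj(g,U(0,-.03,.13)[None])[0].astype(int); cr=lambda I:cv2.resize(np.clip(I[c[1]-20:c[1]+20,c[0]-20:c[0]+20],0,255).astype(np.uint8),(390,390),interpolation=0)
cv2.imwrite("pics/b5.png",np.hstack([cr(a),cr(im)])); print(S()["clock"])
```

```text
-0.06292633062146523 [-1.84009631e+00 -1.29417156e+01 -1.16065932e-02]
post 17 [ 0.5547585  -0.01212346  0.1518229 ] [ 0.54835669 -0.01702004  0.14141074] [ 0.56208658 -0.00663801  0.15827509]
0.58 [262.3, 184.3] [ 0.55747956 -0.01461259  0.152     ]
0.5 [250.5, 177.6] [ 0.55127822 -0.02790218  0.152     ]
4.399999999999993 0.24185962731351904
34.6833
```

View pics/b5.png

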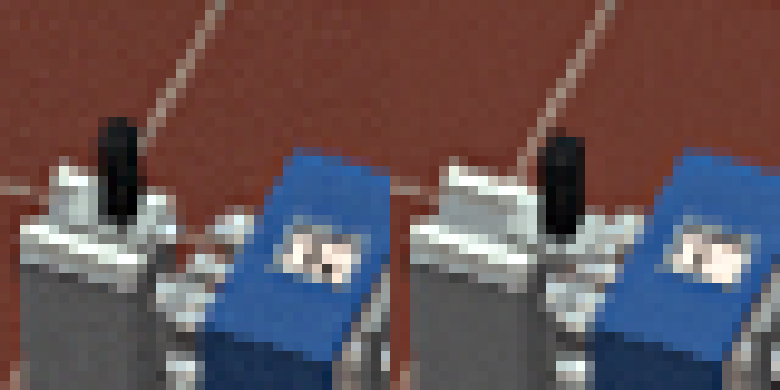

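The post has moved 18.4 mm and the 7 is still centred. To be sure it's against the stop, I'll push once more, a little harder but well under 25 N.

Run:
```python
from h import *
yu=lambda:(S()["ee_pos"][:2]-O)@EY
x=-.001
r.line_to(U(x,-.105,.20),feed=.2); r.line_to(U(x,-.085,.126),feed=.1); r.hold(.2); f0=F()
r.line_to(U(x,-.066,.126),feed=.03,guard=5); y=-.066
for i in range(14):
    y+=.0006; h=r.line_to(U(x,y,.126),feed=.008,guard=12); s=S(); fy=(s["force"]-f0)[1]
    print(round(yu()*1e3,2),round(fy,1),end=" | ")
    if fy<-18: break
r.line_to(U(x,-.085,.126),feed=.05); r.line_to(U(x,-.105,.20),feed=.1); r.line_to(U(x,-.16,.25),feed=.2)
P=[]
for _ in range(3):
    f=grab_frame("top"); v,u=np.mgrid[175:200,250:285]
    p=cv2.undistortPoints(np.stack([u.ravel(),v.ravel()],1).astype(float)[:,None],f["mtx"],np.array(f["D"]))[:,0]
    z=f["range_z"][v,u].ravel(); T=np.array(f["pose"]); P.append((T[:3,:3]@np.c_[p*z[:,None],z].T).T+T[:3,3])
P=np.vstack(P); q=P[(P[:,2]>.14)&(P[:,2]<.16)]; print("\npost",len(q),q.mean(0),F(),S()["clock"])
```

```text
-65.51 -1.4 | -64.81 -1.3 | -64.19 -2.1 | -63.54 -1.5 | -63.19 -2.3 | -63.08 -6.5 | -63.0 -9.4 | -62.98 -10.6 | -62.93 -11.6 | -62.89 -14.0 | -62.86 -15.9 | -62.84 -18.8 | 
post 52 [ 0.55466841 -0.01181833  0.15145074] [ 1.10079033  0.00987351 -0.4838515 ] 42.375
```

Run:
```python
from h import *
g=grab_frame("scene"); t=grab_frame("top")
for f,a,b,zz in((g,cv2.imread("pics/scene0.png"),g["image"],.135),(t,cv2.imread("pics/top0.png"),t["image"],.152)):
    c=proj(f,U(0,-.054,zz)[None])[0].astype(int); h=11
    def cen(I):
        w=np.clip(70-I[c[1]-h:c[1]+h,c[0]-h:c[0]+h].astype(float).max(2),0,None); v,u=np.mgrid[:2*h,:2*h]; return np.array([(w*u).sum(),(w*v).sum()])/w.sum(),w.sum()
    (p,wa),(q,wb)=cen(a),cen(b); d=proj(f,np.array([U(0,-.063,zz),U(0,-.043,zz)])); e=d[1]-d[0]
    print(q-p,wa,wb,"20mm=",e,"travel mm",20*(q-p)@e/(e@e))
```

```text
[5.40977453 1.50644059] 1836.0 1942.0 20mm= [5.72508212 1.6592488 ] travel mm 18.841132727800414
[nan nan] 0.0 0.0 20mm= [-5.87807649e+00 -3.83988334e-03] travel mm nan<stdin>:6: RuntimeWarning: invalid value encountered in divide
```

```bash
python3 -c "
from h import *
print(job.job_done(),S()['clock'])"
```

```text
the job is handed in; nothing more can be done
the job is handed in; nothing more can be done
```

The 7 is centred in the window (drum measured at about 4.40 rad), the bolt is pushed against its stop (about 18.8 mm measured travel), the arm is clear, and the job is handed in; no verdict came back.

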